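# Stand the tipped canister back up and shut the transport case

## Robot

A 6-joint arm with a two-finger parallel gripper is mounted at the origin on the work surface. World frame = base frame: x ahead of the robot, y to its left, z up, the work surface at z = 0. Lengths are in m, angles in rad, forces in N, time in s.
With the tool pointing down it reaches from about 0.25 to 0.725 m from the base axis. Payload 4 kg.
Tool frame: the origin (TCP) lies midway between the tips of the shut fingers; the grasp point (between the pads) lies 19 mm behind it; z points along the fingers, y is the direction in which the jaws open and shut (so a half turn about z gives the same grasp; the last joint's range is limited). The gripper opens to 85 mm and grips with 20 to 120 N. Pads are 22 mm wide; open, the fingers measure 114 mm over their backs; the gripper's body (76 mm by 85 mm) begins 54 mm behind the grasp point. The pads swing forward as they close: fully open they stand 13 mm farther back than shut.
Start: joints at [-1.322, 0.241, 0.005, 1.335, 0, 1.571], TCP at [0.123, -0.485, 0.198] pointing down, gripper open.
Joint ranges: [-2.72, 2.72], [-1.05, 1.87], [-1.09, 1.28], [-1.99, 2.15], [-1.42, 1.44], [-3.14, 3.14]. Speed limits (rad/s): [2.79, 2.79, 3.14, 3.14, 3.14, 3.14].

## Interface

Orientations are given as a unit quaternion [x, y, z, w].
In Python, from workcell import monitor, cams, order gives the robot as it stands.
- The arm moves only by the tool send_rows, never from a script. Its argument "moves" is a list of rows, each a list of 4 numbers: the shift along the tool's x, y, z as a fraction of full scale, then the turn about the tool's z as a fraction of full scale. A call has 1 to 20 rows; each row shifts and turns the commanded pose from where the row before left it, along the tool's axes as they then stand; what a row does not reach is not made up. Full scale, the value 1, is 100 cm for a shift and 0.1 rad for a turn. A row lasts 1/10 s, in which the tool goes at most 50 mm and 8.59 degrees, less where a joint would pass 70% of its speed; a pose out of reach is approached as far as the arm can. A call with a number of a shift or a turn outside -1 to 1 is refused whole. A call with a gripper value outside its range is refused whole. "claw" is the gripper's target within -1 to 1 (fully open at 1, half-way at 0, shut at -1), set as the call begins (left out, the last holds). The fingers move at their own pace and stop on an object; the grip force is fixed at half the most. Time passes only in rows, so rows that do not move let the fingers close. It gives the time, the measured TCP pose, the force and the opening at its end, in the units of the state.
- monitor.get_obs(): the state, without advancing time (a new reading comes with each control period).
- cams.camera(name): name is "scene" or "top" or "wrist"; returns (picture, depth): 480x640x3 uint8, blue, green, red; 480x640 float32, m along the optical axis (not along the pixel's ray), 0 where there is no reading.
- cams.camera_info(name): a dict with "intrinsics" (3x3 intrinsics, pixels), "distortion" ([k1, k2, p1, p2, k3] as OpenCV has them; the pictures are not rectified), "T" (4x4, takes a point from camera to world coordinates); the wrist camera has in their place "mount" (4x4, takes a point from camera to tool coordinates, whose origin is the TCP and whose axes are the flange's). Camera axes: x right, y up, looking along -z (the intrinsics and any distortion apply to the point x, -y, -z); pixel columns grow to the right and rows downward; lengths in m; the calibration is good to about 2 mm. A picture is of the moment at which its call begins: read the wrist's pose just before it. camera_info takes no time and is no camera call.
- order.job_done(): hands the job in, once; it reports no verdict.
The state is a dict: "clock": time; "joint_pos": joint angles; "joint_vel": joint speeds; "tau": joint torques, N m; "eef_pos": TCP position; "tool_rot": TCP orientation; "ft_force": force on the tool from outside, world axes, zero at the start; "ft_torque": the same for the moment, N m; "grip_width": finger opening in m.
Only numpy, scipy, OpenCV 4.12 (cv2) and the standard library are available. Lean on these libraries where they do the work, as an engineer would, in place of code of your own. Each camera call takes 0.05 s, during which the arm holds its last target.

## Task

One steel canister in the open aluminium transport case has tipped over and leans out over the front rim, so the lid cannot close. Without gripping or lifting anything, push the leaning canister back with the fingertips until it stands upright by itself on the case floor, about where its foot rests now, then push the lid over and ease it fully shut without slamming it. Leave the other canisters and the parts on the bench standing where they are, and finish with the arm clear of everything.

Things in the scene. Friction and masses are not known exactly. Their poses are not given: they have to be found in the camera images.
- case: Lower half of the aluminium transport case, fixed. Outside 231 (x) by 356 (y) by 70 mm high; walls 8 mm, inner floor (rubber) 8 mm above the bench, rim 62 mm above that floor. Origin: centre of the underside. z up; -x side is the front, whose rim the canister leans over; +x side carries the lid hinge. The hinge side lies to the robot's left, the front to its right, turned up to 20 degrees.
- front_rim (a point): Middle of the case's front rim, on its outer top edge, 70 mm above the bench; same axes as case. The leaning canister's top stands out over this rim by some 12 mm.
- lid_hinge (a point): Middle of the hinge line, on the case's rear outer top edge, 70 mm above the bench; same axes as case. The lid turns about this point's y axis.
- lid_edge (a point): Middle of the lid's free edge on its flat outer face (the top face when shut). Axes turn with the lid: when shut x points front to rear, z up, out of the outer face. Shut, it lies 231 mm in front of the hinge line and 62 mm above it. The lid is a shell 231 x 356 mm, 62 mm deep.
- lid (a joint): Lid opening angle in rad: 0 is fully shut on the rim, about 1.57 stands upright; it starts between 1.45 and 1.75. The friction hinge keeps the lid wherever it is left; pushing it at the free edge takes about 2 to 5 N, all the way down.
- canister: The leaning closed steel canister, diameter 60, height 110 mm, 0.3 to 0.55 kg. Origin: centre of its underside; z along it to the top. It leans 35 degrees to the front: its foot edge rests on the case floor 43 mm inside the front wall, its side on the front rim, the lower edge of its top is 98 mm above the bench. Pushed back to less than 28 degrees it falls upright by itself.
- canister_b: Another such canister (60 x 110 mm), standing upright in the rear half of the case. Origin: centre of its underside. Must stay standing.
- canister_c: A third such canister, standing upright in the rear half of the case. Origin: centre of its underside. Must stay standing.
- clamp: Loose ring clamp lying on the bench in front of the case (to the robot's right), about 80 mm long, 62 mm wide, 16 mm high. Origin: centre of the ring's underside. Must not be disturbed.
- flange: Loose steel flange adapter standing on the bench in front of the case, foot disc 55 mm in diameter, 48 mm tall. Origin: centre of its underside. Must not be disturbed.
There are look-alikes about, which are no part of the job. What is shaped like the canister_b but blue or yellow is not meant. Leave any pink look-alike of the canister alone.

How it is judged:
On the way:
1. the leaning canister stands upright and still on the case floor while the lid is still open (angle between canister's own z axis and vertical below 0.08 rad and angular speed of canister below 0.3 rad/s and height (world z) of canister below 0.014 m and value of joint lid above 1 rad), for 0.3 s.
At the end, for the whole second after the job is handed in: The lid is shut (joint below 0.04 rad) and all three canisters stand upright (within 0.08 rad) and at rest on the case floor, the formerly leaning one inside the case (value of joint lid below 0.04 rad and angle between each of canister, canister_b, canister_c's own z axis and vertical below 0.08 rad and height (world z) of each of canister, canister_b, canister_c below 0.014 m and linear speed of each of canister, canister_b, canister_c below 0.02 m/s and x of canister in the frame of case between -0.11 and 0.11 m and y of canister in the frame of case between -0.17 and 0.17 m); the robot touches nothing.
It fails at once if the leaning canister is lifted (underside centre more than 55 mm above the bench) (height (world z) of canister above 0.055 m).
It fails at once if the leaning canister is carried or shoved away (its foot gets more than 80 mm from where it was) (distance of canister from where it was at the start of the episode above 0.08 m).
It fails at once if another canister is tipped, lifted or shoved more than 30 mm (angle between any of canister_b, canister_c's own z axis and vertical above 0.35 rad or distance of any of canister_b, canister_c from where it was at the start of the episode above 0.03 m).
It fails at once if a part on the bench is moved more than 25 mm or tipped (distance of any of clamp, flange from where it was at the start of the episode above 0.025 m or angle between any of clamp, flange's own z axis and vertical above 0.3 rad).
It fails at once if the lid is slammed (closes faster than 2.5 rad/s) (velocity of joint lid below -2.5 rad/s).
It also fails if it takes over 58 s, if anything falls off the work surface, if the arm or the gripper's body presses on something with over 40 N, if the wrist force passes 120 N, or if a joint passes its speed limit or range.

## Working session

There is one attempt and no reset: what is moved stays moved. The work goes in short steps, Python scripts to look and compute and a tool call to move; the robot and the scene stay as the last step left them, time stands still between calls to the robot, and variables do not carry over. Pictures are saved under pics/ and viewed, and the job is handed in when it is done.

Besides the shell and the picture viewer there is one more tool, called after ">>>" as name([rows], argument=value, ...), one row to a line, values as JSON. send_rows: Moves the arm, as the interface text tells. Its arguments: {"type":"object","properties":{"moves":{"type":"array","items":{"type":"array","items":{"type":"number","minimum":-1,"maximum":1}}},"claw":{"type":"number"}},"required":["moves"]}

```bash
mkdir -p pics; ls; python3 - <<'E'
from workcell import monitor,cams,order
import cv2,numpy as np
print(monitor.get_obs())
for n in("scene","top"):
    p,d=cams.camera(n);cv2.imwrite(f"pics/{n}0.png",p);np.save(f"pics/{n}0.npy",d);np.save(f"pics/{n}0_img.npy",p)
    print(n,cams.camera_info(n))
print(cams.camera_info("wrist"))
E
```

```text
pics
{'clock': 0.0, 'joint_pos': array([-1.32200126e+00,  2.41409868e-01,  3.72964754e-03,  1.33516777e+00,
       -2.68406761e-05,  1.57080039e+00]), 'joint_vel': array([-0.00020141, -0.00109294, -0.00083748,  0.00087691, -0.00093582,
       -0.00059103]), 'tau': array([ 9.24814012e-04, -3.72317612e+01,  2.52407777e+01,  1.68985699e-02,
       -1.88986064e-05,  7.51191855e-07]), 'eef_pos': array([ 0.1229405 , -0.48394241,  0.19671662]), 'tool_rot': array([ 9.92272328e-01,  1.24074874e-01, -1.40600702e-04, -1.01623883e-03]), 'ft_force': array([-0.08258534,  0.5839967 , -0.00542386]), 'ft_torque': array([ 0.04163571,  0.01253033, -0.01643152]), 'grip_width': 0.08513715465772534}
scene {'intrinsics': array([[521.27582698,   0.        , 332.30510886],
       [  0.        , 521.27582698, 236.09353779],
       [  0.        ,   0.        ,   1.        ]]), 'distortion': array([-0.11515474,  0.        ,  0.        ,  0.        ,  0.        ]), 'T': array([[-0.32905816, -0.80059727,  0.50076415,  1.05073825],
       [ 0.94418542, -0.28754468,  0.16072323,  0.12263756],
       [ 0.01531749,  
[... 523 characters left out ...]
,  0.98056928,  1.03520111],
       [ 0.        ,  0.        ,  0.        ,  1.        ]])}
{'intrinsics': array([[364.12480645,   0.        , 317.38130339],
       [  0.        , 364.12480645, 237.65008828],
       [  0.        ,   0.        ,   1.        ]]), 'distortion': array([-0.07250807,  0.        ,  0.        ,  0.        ,  0.        ]), 'mount': array([[-2.12322316e-04,  9.61027147e-01,  2.76453935e-01,
         7.00353723e-02],
       [ 9.99999972e-01,  1.74842006e-04,  1.60223425e-04,
        -2.05997071e-04],
       [ 1.05643301e-04,  2.76453961e-01, -9.61027157e-01,
        -1.75294588e-01],
       [ 0.00000000e+00,  0.00000000e+00,  0.00000000e+00,
         1.00000000e+00]])}
```

View pics/scene0.png

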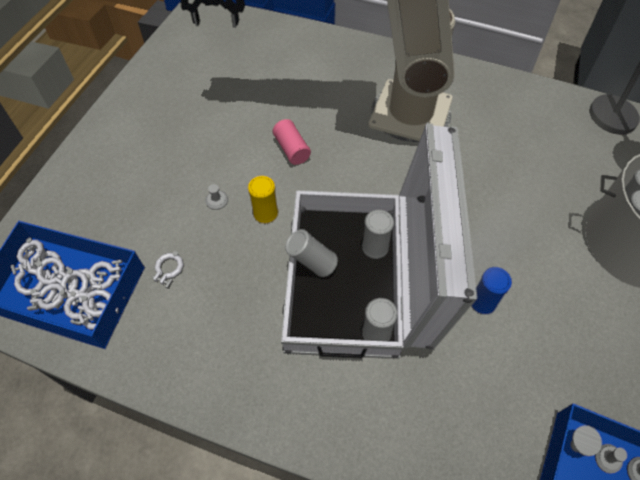

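View pics/top0.png

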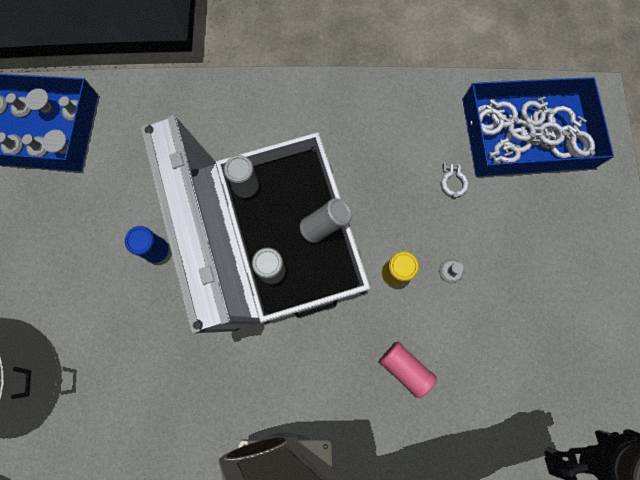

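The top view shows these candidates for the leaning canister:
- (325,220): grey, leaning over the front rim. This fits the description.
- (240,172) and (268,265): upright grey canisters, b and c.
- (403,266): yellow, (140,243): blue, and (408,370): pink, lying. All three are look-alikes.

The clamp is at (454,182) and the flange at (452,271). Next I'll crop the chosen canister and measure.

```bash
cat > h.py <<'E'
import numpy as np,cv2
from workcell import monitor,cams
def cloud(n,d,uv=None):
    i=cams.camera_info(n);K=i["intrinsics"];D=i["distortion"];T=i["T"]
    if uv is None:
        v,u=np.mgrid[0:480,0:640];uv=np.stack([u,v],-1).reshape(-1,2)
        dd=d.reshape(-1)
    else:
        uv=np.asarray(uv,float);dd=d
    n_=cv2.undistortPoints(uv.reshape(-1,1,2).astype(np.float64),K,D).reshape(-1,2)
    c=np.c_[n_[:,0],-n_[:,1],-np.ones(len(n_))]*np.asarray(dd).reshape(-1,1)
    return c@T[:3,:3].T+T[:3,3]
def onplane(n,uv,z):
    T=cams.camera_info(n)["T"];o=T[:3,3]
    p=cloud(n,np.ones(len(uv)),uv)-o
    return o+p*((z-o[2])/p[:,2:3])
E
python3 - <<'E'
from h import *
p=np.load("pics/top0_img.npy");d=np.load("pics/top0.npy")
crop=cv2.resize(p[110:340,120:400],None,fx=2.6,fy=2.6,interpolation=cv2.INTER_CUBIC);cv2.imwrite("pics/crop1.png",crop)
W=cloud("top",d).reshape(480,640,3);ok=d>0
# rim
m=(ok&(abs(W[...,2]-.07)<.004)&(np.arange(640)[None]>200)&(np.arange(640)[None]<390)&(np.arange(480)[:,None]<330)).astype(np.uint8)
nc,l,s,c=cv2.connectedComponentsWithStats(m)
for i in range(1,nc):
    if s[i,4]>60:print("rim comp",s[i],cv2.minAreaRect(W[l==i][:,:2].astype(np.float32)),W[l==i][:,2].mean())
m=(ok&(abs(W[...,2]-.118)<.006)&(np.arange(640)[None]>100)&(np.arange(640)[None]<480)&(np.arange(480)[:,None]<400)).astype(np.uint8)
nc,l,s,c=cv2.connectedComponentsWithStats(m)
for i in range(1,nc):
    if s[i,4]>60:print("118 comp",s[i],c[i],cv2.minEnclosingCircle(W[l==i][:,:2].astype(np.float32)),W[l==i].mean(0))
# corners
print(onplane("top",[(318,134),(368,290),(262,321)],.07))
for u,v in[(240,172),(268,265),(340,212),(325,220),(403,266),(452,271),(454,182),(140,243)]:print(u,v,W[v,u])
# max height for lid
print("lid top",[W[v,u].round(3) for u,v in[(150,128),(168,122),(180,162),(206,275),(198,325)]])
E
```

```text
rim comp [242 132  99  68 657] ((0.697131872177124, -0.0372244268655777), (0.23404666781425476, 0.11942964792251587), 63.932979583740234) 0.06981419274830623
rim comp [ 215  158  155  165 1576] ((0.5423182249069214, -0.010842457413673401), (0.3598538935184479, 0.23469021916389465), 16.599449157714844) 0.07008473914093169
rim comp [201 189  33 112 627] ((0.4997263550758362, 0.14006903767585754), (0.24418999254703522, 0.02890590764582157), 17.1158390045166) 0.07237572204233786
rim comp [307 214  20  22  77] ((0.5317544937133789, -0.06196669489145279), (0.05142741650342941, 0.0244924146682024), 34.548030853271484) 0.07015606131425509
rim comp [228 301  11  15  61] ((0.3633114695549011, 0.10502051562070847), (0.03121240623295307, 0.015773538500070572), 19.933435440063477) 0.07237459430175325
118 comp [224 155  30  29 639] [238.31455399 168.69327074] ((0.6448450684547424, 0.09329903870820999), 0.031051253899931908) [0.64468952 0.09286717 0.11694019]
118 comp [322 199  25  28 316] [333.78164557 213.84810127] ((0.5510765910148621, -0.10632194578647614), 0.030202480033040047) [ 0.54803792 -0.10098451  0.11777932]
118 comp [252 248  30  31 712] [266.55337079 262.83567416] ((0.44991084933280945, 0.03247038647532463), 0.029935577884316444) [0.44966959 0.03206735 0.11674699]
[[ 0.74166461 -0.07136076  0.07      ]
 [ 0.40000918 -0.17105865  0.07      ]
 [ 0.33855541  0.04425278  0.07      ]]
240 172 [0.63723074 0.08909249 0.11756878]
268 265 [0.44610973 0.02963594 0.11174181]
340 212 [ 0.55320986 -0.11381539  0.11249848]
325 220 [ 0.5356532  -0.08331842  0.11665006]
403 266 [ 0.44383635 -0.23820553  0.10447652]
452 271 [ 0.44162342 -0.35472716  0.04413385]
454 182 [ 0.65552173 -0.38636505 -0.00070238]
140 243 [0.49249604 0.28911892 0.10690266]
lid top [array([0.651, 0.216, 0.298]), array([0.66 , 0.185, 0.301]), array([0.587, 0.159, 0.304]), array([0.401, 0.108, 0.304]), array([0.324, 0.119, 0.298])]
```

View pics/crop1.png

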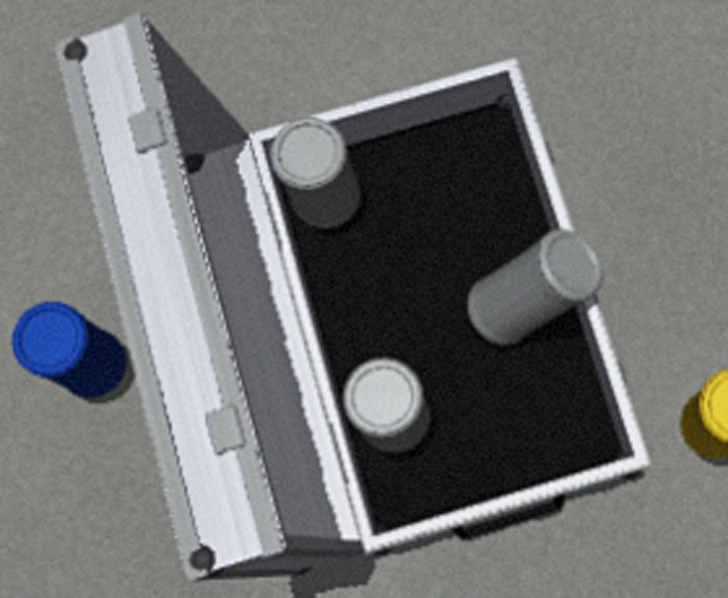

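The crop confirms the choice: a grey canister leans over the front rim, with its top disc at about crop (570,265), beside a clear patch of floor. Next I'll work out the case frame, lean direction and lid angle.

```bash
cat >> h.py <<'E'
a=np.radians(16.4);C=np.array([.542,-.011]);X=np.array([-np.sin(a),np.cos(a)]);Y=np.array([-np.cos(a),-np.sin(a)])
def tocase(P):
    P=np.asarray(P);r=P[...,:2]-C;return np.stack([r@X,r@Y,P[...,2]],-1)
def toworld(p):
    p=np.asarray(p,float);q=C+p[0]*X+p[1]*Y;return np.r_[q,p[2]]
def totool(target,obs):
    from scipy.spatial.transform import Rotation as R
    return R.from_quat(obs["tool_rot"]).inv().apply(np.asarray(target)-obs["eef_pos"])
E
python3 - <<'E'
from h import *
for n in("top","scene"):
    d=np.load(f"pics/{n}0.npy");W=tocase(cloud(n,d));W=W[(d.ravel()>0)]
    print(n)
    for z in np.arange(.04,.135,.01):
        s=W[(abs(W[:,2]-z)<.005)&(W[:,0]>-.14)&(W[:,0]<.01)&(abs(W[:,1]-.02)<.06)&((W[:,0]>-.1)|(W[:,2]>.078))]
        if len(s)>5:print(round(z,3),len(s),"x",s[:,0].min().round(3),s[:,0].max().round(3),"y",s[:,1].min().round(3),s[:,1].max().round(3))
    s=W[(W[:,2]>.09)&(W[:,0]>.11)&(W[:,0]<.21)&(abs(W[:,1])<.18)]
    for z in np.arange(.1,.32,.02):
        q=s[abs(s[:,2]-z)<.01]
        if len(q)>5:print("lid",z.round(2),len(q),q[:,0].min().round(3),q[:,0].max().round(3),q[:,1].min().round(3),q[:,1].max().round(3))
o=monitor.get_obs()
for t in([-.175,.018,.2],[-.175,.018,.085]):print(toworld(t),totool(toworld(t),o))
E
```

```text
top
0.04 57 x -0.062 -0.016 y -0.012 0.047
0.05 102 x -0.066 -0.018 y -0.009 0.046
0.06 106 x -0.077 -0.024 y -0.009 0.046
0.07 98 x -0.074 -0.031 y -0.009 0.046
0.08 104 x -0.087 -0.038 y -0.008 0.046
0.09 106 x -0.119 -0.046 y -0.01 0.046
0.1 194 x -0.124 -0.05 y -0.007 0.046
0.11 269 x -0.117 -0.059 y -0.013 0.047
0.12 250 x -0.102 -0.066 y -0.01 0.046
0.13 99 x -0.089 -0.072 y -0.004 0.04
lid 0.1 134 0.117 0.169 -0.176 0.18
lid 0.12 116 0.119 0.167 -0.177 0.179
lid 0.14 112 0.121 0.167 -0.177 0.179
lid 0.16 114 0.122 0.173 -0.176 0.18
lid 0.18 100 0.124 0.175 -0.178 0.18
lid 0.2 95 0.126 0.177 -0.174 0.18
lid 0.22 97 0.128 0.179 -0.176 0.18
lid 0.24 89 0.13 0.182 -0.177 0.18
lid 0.26 78 0.132 0.182 -0.176 0.18
lid 0.28 57 0.134 0.183 -0.176 0.179
lid 0.3 8274 0.136 0.203 -0.179 0.18
scene
0.04 79 x -0.073 -0.017 y -0.014 0.038
0.05 113 x -0.079 -0.017 y -0.014 0.034
0.06 107 x -0.085 -0.026 y -0.014 0.03
0.07 119 x -0.093 -0.034 y -0.014 0.032
0.08 116 x -0.099 -0.041 y -0.014 0.033
0.09 117 x -0.125 -0.047 y -0.014 0.032
0.1 205 x -0.125 -0.055 y -0.015 0.038
0.11 259 x -0.119 -0.061 y -0.016 0.045
0.12 219 x -0.103 -0.067 y -0.015 0.043
0.13 65 x -0.088 -0.073 y -0.004 0.032
lid 0.1 595 0.117 0.181 -0.18 0.176
lid 0.12 374 0.119 0.184 -0.18 0.178
lid 0.14 280 0.122 0.185 -0.18 0.179
lid 0.16 281 0.122 0.188 -0.18 0.177
lid 0.18 293 0.124 0.19 -0.18 0.179
lid 0.2 276 0.125 0.192 -0.18 0.178
lid 0.22 289 0.128 0.194 -0.18 0.179
lid 0.24 265 0.13 0.194 -0.18 0.179
lid 0.26 267 0.132 0.196 -0.18 0.179
lid 0.28 244 0.135 0.199 -0.18 0.177
lid 0.3 6311 0.137 0.202 -0.18 0.18
[ 0.5741421  -0.18396209  0.2       ] [ 0.51116539 -0.17972174 -0.00287461]
[ 0.5741421  -0.18396209  0.085     ] [ 0.51116562 -0.17951095  0.1121252 ]
```

>>> send_rows([
  [0.034,-0.012,0,0],
  [0.034,-0.012,0,0],
  [0.034,-0.012,0,0],
  [0.034,-0.012,0,0],
  [0.034,-0.012,0,0],
  [0.034,-0.012,0,0],
  [0.034,-0.012,0,0],
  [0.034,-0.012,0,0],
  [0.034,-0.012,0,0],
  [0.034,-0.012,0,0],
  [0.034,-0.012,0,0],
  [0.034,-0.012,0,0],
  [0.034,-0.012,0,0],
  [0.034,-0.012,0,0],
  [0.034,-0.012,0,0],
  [0,0,0,-0.37],
  [0,0,0,0],
  [0,0,0,0],
], claw=-1)

```text
clock: 1.9
eef_pos: [0.5725, -0.1845, 0.197]
tool_rot: [0.99, 0.142, -0.001, -0.0]
ft_force: [-0.2, -0.6, -0.6]
grip_width: -0.0002
```

```bash
python3 - <<'E'
from h import *
o=monitor.get_obs();print(o["clock"],o["eef_pos"],tocase(o["eef_pos"]),o["tool_rot"],o["joint_pos"],o["ft_force"],o["grip_width"])
for t in([-.165,.0175,.085],[-.145,.0175,.085]):print(totool(toworld(t),o))
p,d=cams.camera("wrist");cv2.imwrite("pics/w1.png",p)
E
```

```text
1.9 [ 0.5725378  -0.18454713  0.19700704] [-0.17510827  0.01970421  0.19700704] [ 9.89867503e-01  1.41992205e-01 -6.86563570e-04 -2.61021285e-04] [-3.11741944e-01  4.48413602e-01  3.00876107e-01  1.42472178e+00
 -1.33359756e-04  2.54490328e+00] [-0.16043961 -0.59899741 -0.57139053] -0.00021340635125027788
[ 0.00233515 -0.01003138  0.1120113 ]
[ 0.00230943 -0.03003136  0.11202557]
```

View pics/w1.png

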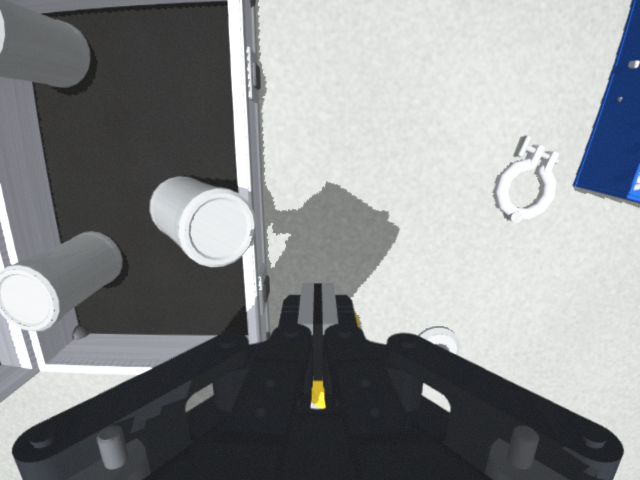

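The wrist view shows the shut fingers in front of the canister, whose top disc is at (222,230). The path between them is clear. I'll lower the tip and then push gently.

>>> send_rows([
  [0.002,0,0.02,0],
  [0,0,0.02,0],
  [0,0,0.02,0],
  [0,0,0.02,0],
  [0,0,0.02,0],
  [0,0,0.012,0],
  [0,-0.01,0,0],
  [0,-0.01,0,0],
  [0,-0.005,0,0],
  [0,-0.005,0,0],
  [0,-0.003,0,0],
  [0,-0.003,0,0],
  [0,-0.003,0,0],
  [0,0,0,0],
])

```text
clock: 3.35
eef_pos: [0.5639, -0.1463, 0.0856]
tool_rot: [0.99, 0.143, -0.0, -0.0]
ft_force: [1.1, -0.5, -0.3]
grip_width: -0.0004
```

```bash
python3 - <<'E'
from h import *
o=monitor.get_obs();print(o["clock"],tocase(o["eef_pos"]),o["ft_force"])
p,d=cams.camera("scene");cv2.imwrite("pics/s2.png",cv2.resize(p[150:380,230:510],None,fx=2.5,fy=2.5))
E
```

```text
3.35 [-0.13596487  0.017149    0.08564342] [ 1.0668975  -0.54967523 -0.30836895]
```

View pics/s2.png

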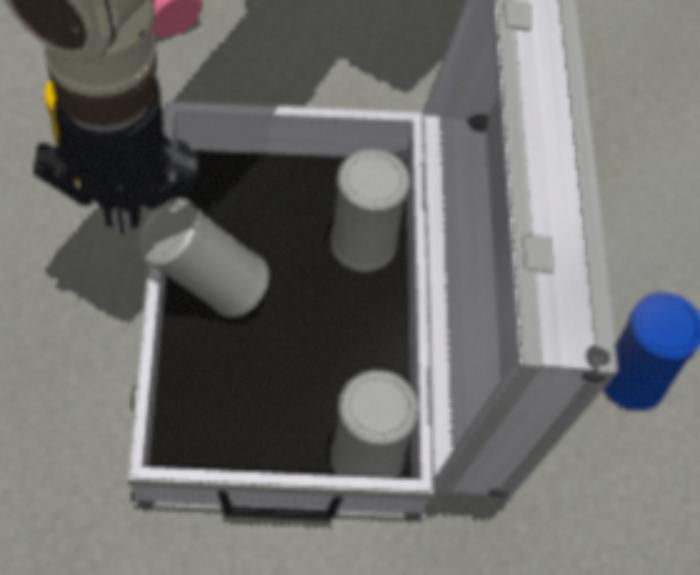

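The fingers are close to the canister's top, at about (165,240) in the crop. The push continues.

>>> send_rows([
  [0,-0.003,0,0],
  [0,-0.003,0,0],
  [0,-0.003,0,0],
  [0,-0.003,0,0],
  [0,-0.003,0,0],
  [0,-0.003,0,0],
  [0,0,0,0],
  [0,0,0,0],
])

```text
clock: 4.2
eef_pos: [0.559, -0.1292, 0.0857]
tool_rot: [0.99, 0.143, 0.0, 0.0]
ft_force: [1.0, 0.3, -0.4]
grip_width: -0.0001
```

```bash
python3 - <<'E'
from h import *
o=monitor.get_obs();print(o["clock"],tocase(o["eef_pos"]),o["ft_force"])
p,d=cams.camera("scene");cv2.imwrite("pics/s3.png",cv2.resize(p[150:380,230:510],None,fx=2.5,fy=2.5))
E
```

```text
4.2 [-0.11821738  0.01708028  0.08566882] [ 1.02619181  0.32519453 -0.41394478]
```

View pics/s3.png

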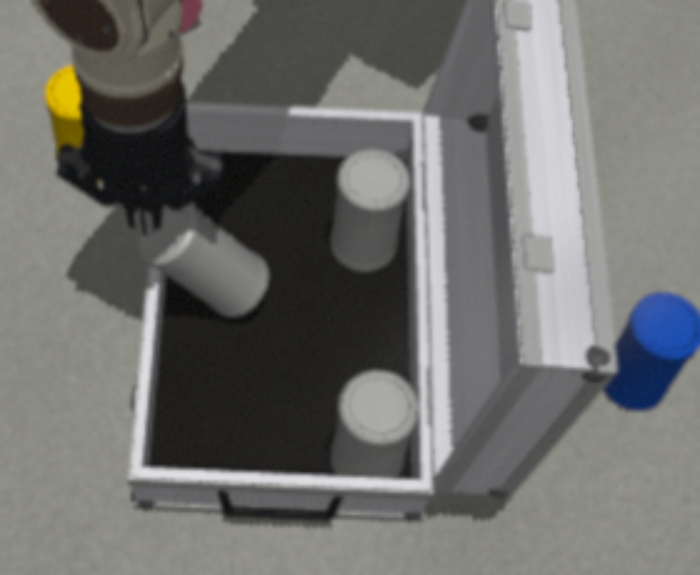

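```bash
python3 - <<'E'
from h import *
from scipy.spatial.transform import Rotation as R
o=monitor.get_obs();P=o["eef_pos"]
def proj(n,P):
    i=cams.camera_info(n);T=np.linalg.inv(i["T"]);c=T[:3,:3]@P+T[:3,3]
    return cv2.projectPoints(np.array([[c[0],-c[1],-c[2]]]),np.zeros(3),np.zeros(3),i["intrinsics"],i["distortion"])[0].ravel()
for q in (P,toworld([-.1275,.0175,.098]),toworld([-.103,.0175,.115])):
    u=proj("scene",q);print(u,(u-[230,150])*2.5, proj("top",q))
p,d=cams.camera("top");cv2.imwrite("pics/t3.png",cv2.resize(p[130:330,230:430],None,fx=3,fy=3))
p,d=cams.camera("wrist");cv2.imwrite("pics/w3.png",p)
E
```

```text
[288.71432016 247.64895756] [146.7858004 244.1223939] [346.68455421 212.70145016]
[283.9370828  244.21180252] [134.84270701 235.52950629] [351.44876199 210.05888312]
[295.45237753 240.51748906] [163.63094383 226.29372265] [340.52774123 211.14866944]
```

View pics/t3.png

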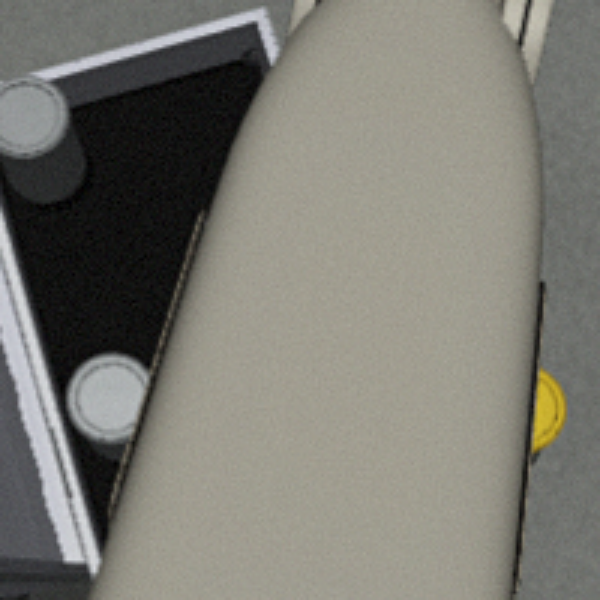

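View pics/w3.png

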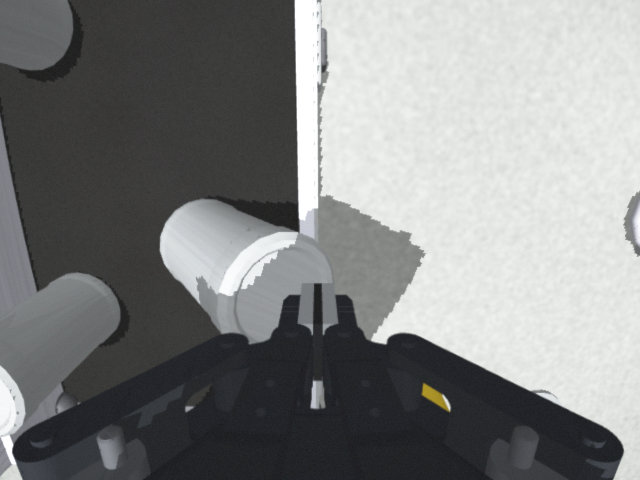

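Nothing has touched yet. The fingertips are slimmer than I assumed, about 9 mm half-thickness, so contact is only starting now. I'll push on.

>>> send_rows([
  [0,-0.003,0,0],
  [0,-0.003,0,0],
  [0,-0.003,0,0],
  [0,-0.003,0,0],
  [0,0,0,0],
  [0,0,0,0],
])

```text
clock: 4.95
eef_pos: [0.5556, -0.1177, 0.0856]
tool_rot: [0.99, 0.143, 0.0, 0.0]
ft_force: [0.1, -0.9, 0.0]
grip_width: 0.0002
```

```bash
python3 - <<'E'
from h import *
o=monitor.get_obs();print(o["clock"],tocase(o["eef_pos"]),o["ft_force"])
p,d=cams.camera("scene");cv2.imwrite("pics/s4.png",cv2.resize(p[150:380,230:510],None,fx=2.5,fy=2.5))
E
```

```text
4.95 [-0.10615827  0.01711694  0.08563689] [ 0.07125743 -0.91698606  0.04903953]
```

View pics/s4.png

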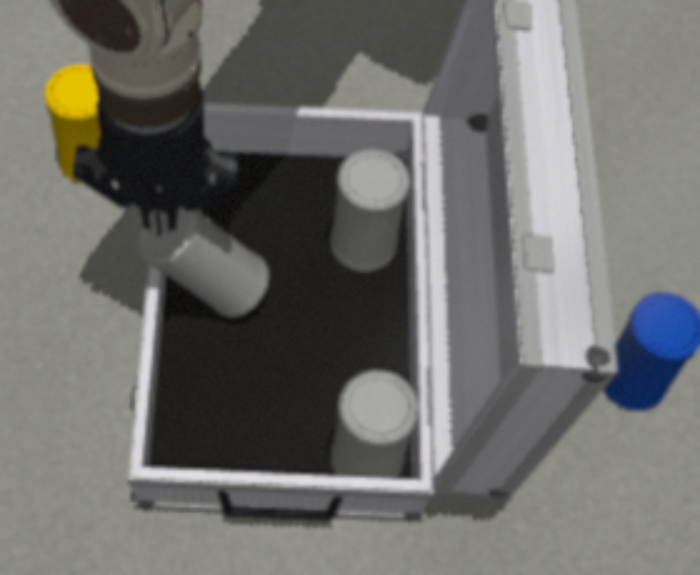

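```bash
python3 - <<'E'
from h import *
p,d=cams.camera("scene");cv2.imwrite("pics/s5.png",cv2.resize(p[200:290,260:360],None,fx=6,fy=6,interpolation=cv2.INTER_CUBIC))
w,dw=cams.camera("wrist");cv2.imwrite("pics/w5.png",w)
W=tocase(cloud("scene",d));W=W[d.ravel()>0]
for z in np.arange(.04,.135,.01):
    s=W[(abs(W[:,2]-z)<.005)&(W[:,0]>-.14)&(W[:,0]<.01)&(abs(W[:,1]-.02)<.06)]
    print(round(z,3),len(s),"x",s[:,0].min().round(3),s[:,0].max().round(3),"y",s[:,1].min().round(3),s[:,1].max().round(3))
E
```

```text
0.04 83 x -0.108 -0.017 y -0.032 0.034
0.05 134 x -0.108 -0.019 y -0.03 0.037
0.06 116 x -0.117 -0.026 y -0.04 0.032
0.07 208 x -0.118 -0.034 y -0.04 0.033
0.08 112 x -0.099 -0.041 y -0.015 0.034
0.09 122 x -0.125 -0.047 y -0.015 0.031
0.1 174 x -0.125 -0.055 y -0.016 0.032
0.11 186 x -0.117 -0.061 y -0.016 0.03
0.12 178 x -0.11 -0.069 y -0.015 0.033
0.13 87 x -0.119 -0.074 y -0.01 0.025
```

View pics/s5.png

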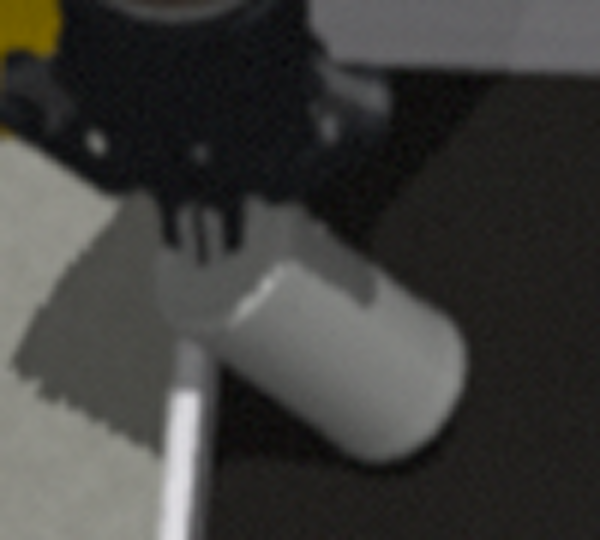

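View pics/w5.png

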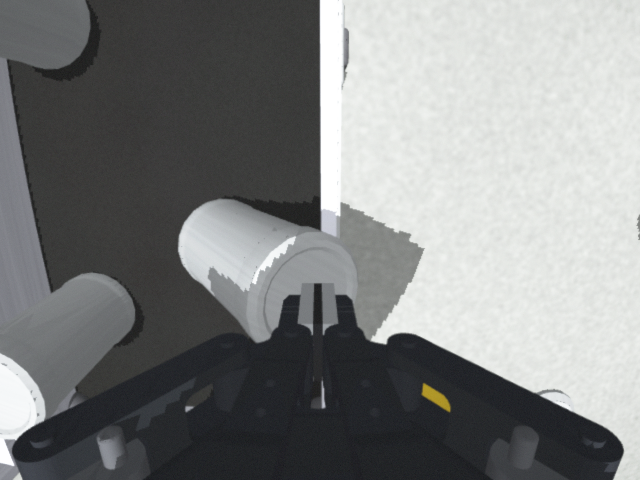

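```bash
python3 - <<'E'
from h import *
p,d=cams.camera("scene")
for u in (289,292,294,297):
    for v in (234,237,239,241,243,245,247,250): print(u,v,tocase(cloud("scene",[d[v,u]],[(u,v)]))[0].round(3),p[v,u])
w,dw=cams.camera("wrist")
i=cams.camera_info("wrist");M=i["mount"]
def wr(u,v):
    n=cv2.undistortPoints(np.array([[[u,v]]],float),i["intrinsics"],i["distortion"]).ravel();c=np.array([n[0],-n[1],-1])*dw[v,u];return M[:3,:3]@c+M[:3,3]
for u,v in[(310,275),(310,280),(310,286),(310,292),(310,300),(310,310),(310,322),(288,305),(330,290),(325,262)]:print(u,v,wr(u,v).round(4))
E
```

```text
289 234 [-0.112  0.002  0.164] [31 29 28]
289 237 [-0.114  0.008  0.143] [48 48 49]
289 239 [-0.114  0.007  0.137] [45 44 43]
289 241 [-0.114  0.006  0.13 ] [61 60 59]
289 243 [-0.117  0.018  0.102] [82 83 82]
289 245 [-0.116  0.013  0.103] [82 84 83]
289 247 [-0.116  0.008  0.103] [82 85 82]
289 250 [-0.115  0.002  0.102] [79 83 83]
292 234 [-0.107  0.006  0.158] [43 44 43]
292 237 [-0.107  0.005  0.149] [50 50 49]
292 239 [-0.108  0.005  0.141] [49 51 52]
292 241 [-0.108  0.004  0.135] [61 62 61]
292 243 [-0.108  0.004  0.127] [68 69 69]
292 245 [-0.11   0.012  0.106] [81 84 83]
292 247 [-0.109  0.007  0.107] [82 83 82]
292 250 [-0.109 -0.     0.106] [83 84 84]
294 234 [-0.102  0.004  0.162] [43 43 41]
294 237 [-0.103  0.005  0.15 ] [69 70 69]
294 239 [-0.104  0.005  0.142] [57 57 59]
294 241 [-0.104  0.004  0.135] [50 51 52]
294 243 [-0.104  0.004  0.127] [59 60 58]
294 245 [-0.106  0.011  0.107] [81 83 82]
294 247 [-0.105  0.005  0.11 ] [83 87 84]
294 250 [-0.105 -0.001  0.108] [81 84 83]
297 234 [-0.097  0.003  0.164] [21 16 16]
297 237 [-0.098  0.009  0.144] [30 30 31]
297 239 [-0.098  0.01   0.134] [39 40 39]
297 241 [-0.099  0.01   0.126] [49 50 49]
297 243 [-0.099  0.011  0.117] [76 80 77]
297 245 [-0.099  0.01   0.11 ] [84 86 84]
297 247 [-0.099  0.004  0.113] [83 85 84]
297 250 [-0.098 -0.004  0.115] [83 86 85]
310 275 [ 0.0094 -0.0035 -0.0245]
310 280 [ 0.0073 -0.0035 -0.0252]
310 286 [ 0.0109 -0.0032 -0.04  ]
310 292 [ 0.0108 -0.0031 -0.0457]
310 300 [ 0.0108 -0.003  -0.0526]
310 310 [ 0.0105 -0.0028 -0.06  ]
310 322 [ 0.0108 -0.0026 -0.0691]
288 305 [ 0.0071 -0.0114 -0.0494]
330 290 [ 0.0106  0.0047 -0.0432]
325 262 [ 0.0145  0.0032 -0.0215]
```

The depth readings show why nothing moved. The real fingertips end about 38 mm short of the reported TCP, with the tip at z≈0.124 m, so they passed above the canister's top disc without touching it. I'll back off, then measure the gripper's lower outline before going lower.

>>> send_rows([
  [0,0.015,0,0],
  [0,0.02,0,0],
  [0,0.02,0,0],
  [0,0.01,0,0],
  [0,0,0,0],
])

```text
clock: 5.7
eef_pos: [0.5742, -0.1821, 0.0854]
tool_rot: [0.99, 0.141, 0.0, 0.0]
ft_force: [0.4, 0.1, 0.4]
grip_width: -0.0
```

```bash
python3 - <<'E'
from h import *
o=monitor.get_obs();print(o["clock"],tocase(o["eef_pos"]),o["ft_force"])
w,dw=cams.camera("wrist")
i=cams.camera_info("wrist");M=i["mount"];v,u=np.mgrid[0:480,0:640]
n=cv2.undistortPoints(np.stack([u,v],-1).reshape(-1,1,2).astype(float),i["intrinsics"],i["distortion"]).reshape(-1,2)
c=np.c_[n[:,0],-n[:,1],-np.ones(len(n))]*dw.reshape(-1,1);P=c@M[:3,:3].T+M[:3,3];P=P[dw.ravel()>0]
g=P[(P[:,2]<-.03)&(P[:,2]>-.2)]
for y in np.arange(-.1,.101,.01):
    s=g[abs(g[:,1]-y)<.005]
    if len(s)>3:print(y.round(3),"zmax",np.percentile(s[:,2],99.5).round(4),"x",s[:,0].min().round(3),s[:,0].max().round(3))
p,d=cams.camera("scene")
W=cloud("scene",d);W=W[d.ravel()>0]
from scipy.spatial.transform import Rotation as R
T=R.from_quat(o["tool_rot"]).inv().apply(W-o["eef_pos"])
g=T[(abs(T[:,0])<.1)&(abs(T[:,1])<.1)&(T[:,2]<-.02)&(T[:,2]>-.25)]
for y in np.arange(-.1,.101,.01):
    s=g[abs(g[:,1]-y)<.005]
    if len(s)>3:print("sc",y.round(3),"zmax",np.percentile(s[:,2],98).round(4),"x",s[:,0].min().round(3),s[:,0].max().round(3))
E
```

```text
5.7 [-0.1731941   0.01742427  0.0853811 ] [0.42568804 0.12002387 0.43213108]
-0.1 zmax -0.0304 x -0.007 0.019
-0.09 zmax -0.0304 x -0.026 0.026
-0.08 zmax -0.03 x -0.029 0.029
-0.07 zmax -0.03 x -0.028 0.029
-0.06 zmax -0.1107 x 0.006 0.015
-0.05 zmax -0.0999 x 0.002 0.015
-0.04 zmax -0.0869 x -0.009 0.013
-0.03 zmax -0.0792 x -0.009 0.014
-0.02 zmax -0.0749 x -0.005 0.021
-0.01 zmax -0.0413 x 0.006 0.021
-0.0 zmax -0.0382 x -0.013 0.018
0.01 zmax -0.0415 x 0.006 0.022
0.02 zmax -0.0752 x -0.006 0.021
0.03 zmax -0.0789 x -0.009 0.014
0.04 zmax -0.0874 x -0.009 0.013
0.05 zmax -0.1005 x 0.002 0.015
0.06 zmax -0.1115 x 0.005 0.015
sc -0.1 zmax -0.0209 x -0.014 0.025
sc -0.09 zmax -0.0221 x -0.024 0.031
sc -0.08 zmax -0.0213 x -0.026 0.032
sc -0.07 zmax -0.0214 x -0.028 0.033
sc -0.06 zmax -0.0204 x -0.022 0.03
sc -0.05 zmax -0.1024 x -0.008 0.017
sc -0.04 zmax -0.0933 x -0.013 0.021
sc -0.03 zmax -0.0841 x -0.008 0.033
sc -0.02 zmax -0.0585 x -0.008 0.037
sc -0.01 zmax -0.042 x 0.007 0.041
sc -0.0 zmax -0.0419 x -0.006 0.041
sc 0.01 zmax -0.0455 x 0.008 0.04
sc 0.02 zmax -0.0778 x 0.0 0.036
sc 0.03 zmax -0.084 x -0.006 0.029
sc 0.04 zmax -0.0908 x -0.002 0.016
sc 0.05 zmax -0.1031 x -0.01 0.016
sc 0.06 zmax -0.116 x -0.01 0.015
```

The shut fingers reach about 38 mm below the knuckles, which slope upward away from them, so a tip at z≈0.088 m stays clear of the canister. I'll lower another 36 mm and push.

>>> send_rows([
  [0,0,0.018,0],
  [0,0,0.018,0],
  [0,-0.01,0,0],
  [0,-0.01,0,0],
  [0,-0.01,0,0],
  [0,-0.004,0,0],
  [0,-0.003,0,0],
  [0,-0.003,0,0],
  [0,-0.003,0,0],
  [0,-0.003,0,0],
  [0,-0.003,0,0],
  [0,0,0,0],
])

```text
clock: 7.0
eef_pos: [0.5599, -0.1329, 0.0495]
tool_rot: [0.99, 0.142, -0.0, -0.0]
ft_force: [-0.6, 0.3, 0.3]
grip_width: -0.0001
```

```bash
python3 - <<'E'
from h import *
o=monitor.get_obs();print(o["clock"],tocase(o["eef_pos"]),o["ft_force"])
p,d=cams.camera("scene");cv2.imwrite("pics/s6.png",cv2.resize(p[180:320,230:430],None,fx=4,fy=4,interpolation=cv2.INTER_CUBIC))
E
```

```text
7.0 [-0.1219972   0.0172451   0.04951809] [-0.61403039  0.34511236  0.26677257]
```

View pics/s6.png

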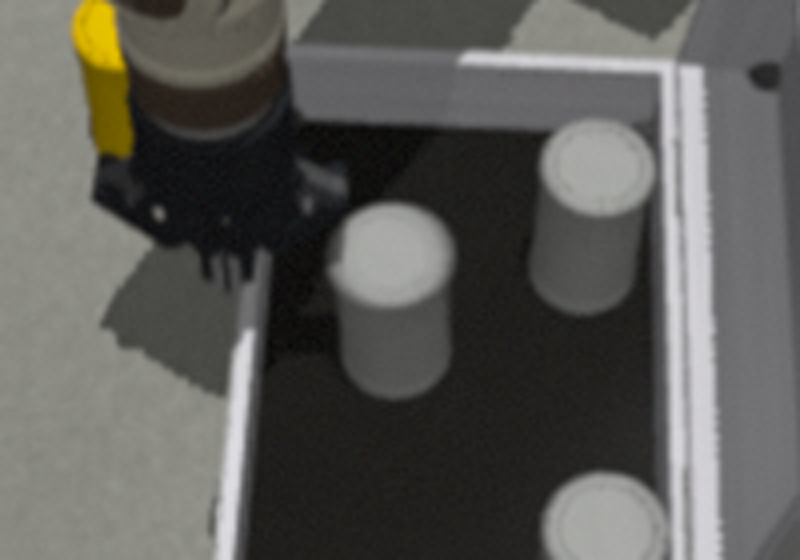

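The canister now stands by itself, with its top disc at (393,255) in the crop. I'll back off and rise, which also lets it settle.

>>> send_rows([
  [0,0.01,0,0],
  [0,0.02,0,0],
  [0,0.01,-0.02,0],
  [0,0,-0.03,0],
  [0,0,-0.03,0],
  [0,0,-0.03,0],
  [0,0,-0.03,0],
  [0,0,-0.03,0],
  [0,0,-0.03,0],
  [0,0,-0.03,0],
  [0,0,-0.03,0],
  [0,0,-0.02,0],
  [0,0,0,0],
])

```text
clock: 8.35
eef_pos: [0.5728, -0.1728, 0.3331]
tool_rot: [0.99, 0.142, 0.003, 0.002]
ft_force: [0.5, -0.3, 0.5]
grip_width: 0.0001
```

```bash
python3 - <<'E'
from h import *
o=monitor.get_obs();print(o["clock"],o["eef_pos"],tocase(o["eef_pos"]),o["joint_pos"])
p,d=cams.camera("scene");cv2.imwrite("pics/s7.png",p)
W=tocase(cloud("scene",d));W=W[d.ravel()>0]
s=W[(abs(W[:,2]-.117)<.008)&(W[:,0]>-.1)&(W[:,0]<.03)&(abs(W[:,1]-.02)<.05)]
print(len(s),s.mean(0),cv2.minEnclosingCircle(s[:,:2].astype(np.float32)))
q=np.linalg.lstsq(np.c_[s[:,:2]-s[:,:2].mean(0),np.ones(len(s))],s[:,2],rcond=None)[0];print("slopes",q)
t=[.235,.0,.30];print(toworld(t),totool(toworld(t),o))
E
```

```text
8.35 [ 0.5727847  -0.1728389   0.33309288] [-0.16394612  0.01616164  0.33309288] [-2.92902355e-01  4.47089441e-01  6.48578520e-01  1.76513162e+00
 -2.85587052e-04  2.56366553e+00]
617 [-0.03430953  0.0132829   0.11512887] ((-0.035958703607320786, 0.01500978134572506), 0.031635820865631104)
slopes [0.00213605 0.01656138 0.11512887]
[0.47564976 0.21443878 0.3       ] [ 0.01549023 -0.39909939  0.03152894]
```

View pics/s7.png

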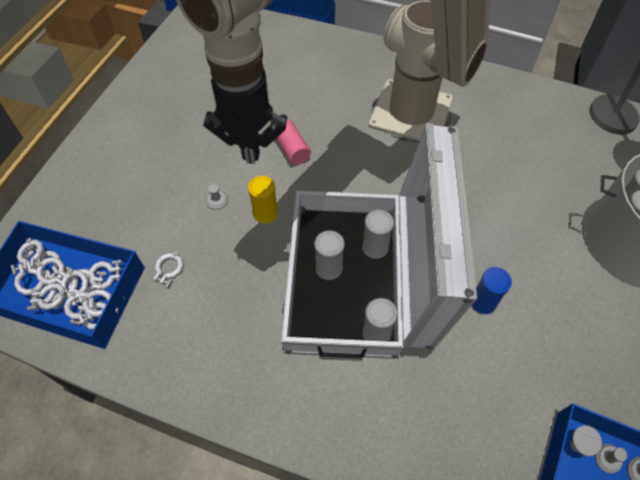

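The canister is upright: its disc slope is under 0.02 and it sits at about (-36, 15) mm in the case frame. Next I'll cross above the lid, whose top is at z=0.30 m against a tip at 0.37 m, to get behind it.

>>> send_rows([
  [0.002,-0.04,0,0],
  [0.002,-0.04,0,0],
  [0.002,-0.04,0,0],
  [0.002,-0.04,0,0],
  [0.002,-0.04,0,0],
  [0.002,-0.04,0,0],
  [0.002,-0.04,0,0],
  [0.001,-0.04,0,0],
  [0,-0.04,0,0],
  [0,-0.04,0,0],
  [0,0,0,0],
  [0,0,0,0],
])

```text
clock: 9.6
eef_pos: [0.4836, 0.181, 0.3293]
tool_rot: [0.985, 0.169, -0.003, -0.014]
ft_force: [0.4, -0.7, 0.2]
grip_width: 0.0001
```

```bash
python3 - <<'E'
from h import *
o=monitor.get_obs();print(o["clock"],o["eef_pos"],tocase(o["eef_pos"]),o["tool_rot"],o["ft_force"])
p,d=cams.camera("scene");cv2.imwrite("pics/s8.png",p)
print(totool(toworld([.235,0,.243]),o))
E
```

```text
9.6 [0.48358582 0.18101029 0.32928458] [0.2006909  0.00182508 0.32928458] [ 0.98547028  0.16920419 -0.00346247 -0.0143628 ] [ 0.43785199 -0.74147125  0.23367213]
[ 0.00383944 -0.03160273  0.08724678]
```

View pics/s8.png

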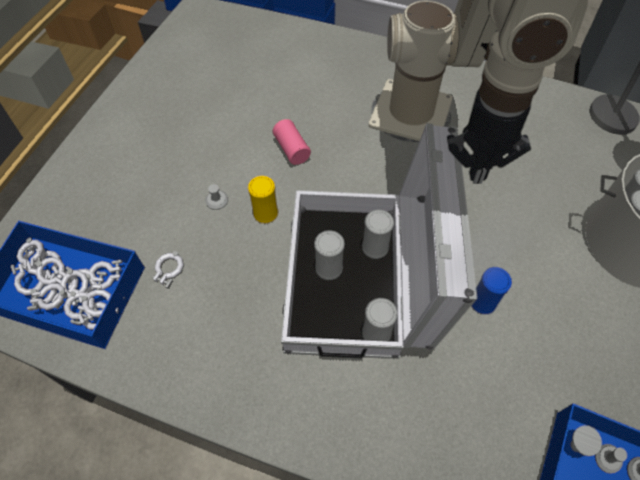

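>>> send_rows([
  [0,-0.015,0,0],
  [0,-0.015,0,0],
  [0,0,0,0],
])

```text
clock: 9.95
eef_pos: [0.4785, 0.1963, 0.3314]
tool_rot: [0.983, 0.18, -0.004, -0.021]
ft_force: [0.7, 0.0, 0.2]
grip_width: -0.0
```

```bash
python3 - <<'E'
from h import *
o=monitor.get_obs();print(o["clock"],o["joint_pos"],o["eef_pos"],tocase(o["eef_pos"]),o["tool_rot"],o["ft_force"])
print(totool(toworld([.235,0,.243]),o))
E
```

```text
9.95 [0.36146921 0.26503706 0.38007294 1.68600819 0.04263972 3.14058448] [0.4785402  0.19629381 0.33135477] [0.21677719 0.00235023 0.33135477] [ 0.98339797  0.18020531 -0.00390798 -0.02095717] [0.72745842 0.04951694 0.19015316]
[ 0.00374317 -0.01420824  0.08904086]
```

Joint 6 is at its limit. I'll turn the tool a quarter turn, so that its x axis runs along the case's front-to-rear axis. The tip is well above everything.

>>> send_rows([
  [0,0,0,-1],
  [0,0,0,-1],
  [0,0,0,-1],
  [0,0,0,-1],
  [0,0,0,-1],
  [0,0,0,-1],
  [0,0,0,-1],
  [0,0,0,-1],
  [0,0,0,-1],
  [0,0,0,-1],
  [0,0,0,-1],
  [0,0,0,-1],
  [0,0,0,-1],
  [0,0,0,-1],
  [0,0,0,-1],
  [0,0,0,-0.7],
  [0,0,0,0],
  [0,0,0,0],
])

```text
clock: 11.75
eef_pos: [0.4786, 0.1959, 0.3313]
tool_rot: [0.569, 0.822, 0.012, -0.017]
ft_force: [-0.4, -0.5, -0.9]
grip_width: -0.0001
```

```bash
python3 - <<'E'
from h import *
o=monitor.get_obs();print(o["clock"],o["joint_pos"],o["eef_pos"],tocase(o["eef_pos"]),o["tool_rot"],o["ft_force"])
print(totool(toworld([.240,0,.243]),o), totool(toworld([.240,0,.243])+np.r_[X*.1,0],o))
E
```

```text
11.75 [0.36112073 0.26498275 0.37979635 1.68597532 0.04214449 1.57210765] [0.47857664 0.19593664 0.33126851] [0.21642425 0.00241612 0.33126851] [ 0.56904467  0.82203659  0.01181971 -0.01744424] [-0.35817265 -0.52167518 -0.92065482]
[0.01959482 0.00417977 0.0891715 ] [0.11923585 0.01153079 0.09337016]
```

```bash
cat > plan.py <<'E'
from h import *
from scipy.spatial.transform import Rotation as R
o=monitor.get_obs();Q=R.from_quat(o["tool_rot"]);print("toolz",Q.as_matrix()[:,2].round(4))
tip=o["eef_pos"]-.038*Q.as_matrix()[:,2];print("tip case",tocase(tip).round(4),"clock",o["clock"],o["ft_force"].round(1))
def d(a,b):return Q.inv().apply(toworld(b)-toworld(a)).round(4)
E
python3 - <<'E'
from plan import *
c=tocase(tip)
a=[.236,0,c[2]];b=[.236,0,.28];print("1",d(c,a),"2",d(a,b))
prev=b
for th in [95.5,92,88,84,80,75,70,65,60,55,50,45,40,35,30,25,20,16,12,9,6,4,2,1,0]:
    t=np.radians(th);r=.212
    p=[.1155-r*np.cos(t)+.062*np.sin(t)+.011,0,.07+r*np.sin(t)+.062*np.cos(t)]
    print(th,np.round(p,3),d(prev,p));prev=p
E
```

```text
toolz [-0.0152  0.0393 -0.9991]
tip case [0.2148 0.0023 0.3692] clock 11.75 [-0.4 -0.5 -0.9]
1 [0.0209 0.0038 0.0009] 2 [-0.0038  0.      0.0892]
95.5 [0.209 0.    0.275] [-0.0276 -0.002   0.0038]
92 [0.196 0.    0.28 ] [-0.0124 -0.0009 -0.0052]
88 [0.181 0.    0.284] [-0.0146 -0.0011 -0.0049]
84 [0.166 0.    0.287] [-0.0149 -0.0011 -0.0039]
80 [0.151 0.    0.29 ] [-0.0151 -0.0011 -0.0029]
75 [0.132 0.    0.291] [-0.0191 -0.0014 -0.0021]
70 [0.112 0.    0.29 ] [-0.0192 -0.0014 -0.0004]
65 [0.093 0.    0.288] [-0.0192 -0.0014  0.0013]
60 [0.074 0.    0.285] [-0.019  -0.0014  0.0029]
55 [0.056 0.    0.279] [-0.0187 -0.0014  0.0046]
50 [0.038 0.    0.272] [-0.0182 -0.0013  0.0062]
45 [0.02  0.    0.264] [-0.0176 -0.0013  0.0078]
40 [0.004 0.    0.254] [-0.0168 -0.0012  0.0093]
35 [-0.012  0.     0.242] [-0.016  -0.0011  0.0107]
30 [-0.026  0.     0.23 ] [-0.015  -0.0011  0.0121]
25 [-0.039  0.     0.216] [-0.0139 -0.001   0.0133]
20 [-0.052  0.     0.201] [-0.0127 -0.0009  0.0145]
16 [-0.06   0.     0.188] [-0.0092 -0.0006  0.0124]
12 [-0.068  0.     0.175] [-0.0083 -0.0006  0.013 ]
9 [-0.073  0.     0.164] [-0.0056 -0.0004  0.0101]
6 [-0.078  0.     0.154] [-0.0051 -0.0003  0.0104]
4 [-0.081  0.     0.147] [-0.0031 -0.0002  0.0071]
2 [-0.083  0.     0.139] [-0.0028 -0.0002  0.0072]
1 [-0.084  0.     0.136] [-0.0013 -0.0001  0.0036]
0 [-0.085  0.     0.132] [-0.0013 -0.0001  0.0036]
```

>>> send_rows([
  [0.01,0.002,0,0],
  [0.01,0.002,0,0],
  [0,0,0,0],
  [0,0,0.02,0],
  [-0.001,0,0.02,0],
  [-0.001,0,0.02,0],
  [-0.001,0,0.02,0],
  [0,0,0.009,0],
  [0,0,0,0],
])

```text
clock: 12.65
eef_pos: [0.474, 0.2167, 0.2417]
tool_rot: [0.568, 0.823, 0.011, -0.018]
ft_force: [-0.3, 0.5, 0.3]
grip_width: -0.0001
```

```bash
python3 - <<'E'
from plan import *
p,dd=cams.camera("scene");cv2.imwrite("pics/s9.png",cv2.resize(p[80:280,370:570],None,fx=3,fy=3))
E
```

```text
toolz [-0.0181  0.0381 -0.9991]
tip case [0.2361 0.0007 0.2797] clock 12.65 [-0.3  0.5  0.3]
```

View pics/s9.png

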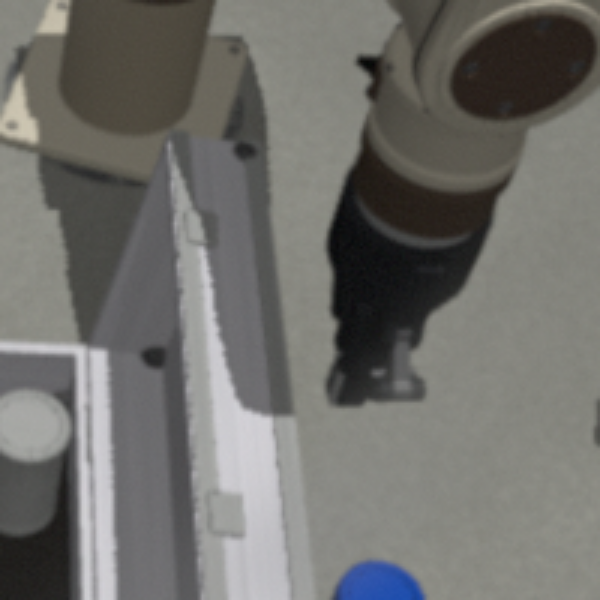

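The fingers are behind the lid near (375,390) in the crop. I'll start the arc push with a first short batch.

>>> send_rows([
  [-0.01,-0.001,0,0],
  [-0.01,-0.001,0,0],
  [-0.008,0,0.004,0],
  [-0.012,-0.001,-0.005,0],
  [-0.015,-0.001,-0.005,0],
  [-0.015,-0.001,-0.004,0],
  [0,0,0,0],
])

```text
clock: 13.4
eef_pos: [0.496, 0.1468, 0.2505]
tool_rot: [0.57, 0.822, 0.012, -0.017]
ft_force: [-0.2, 0.4, -0.1]
grip_width: -0.0002
```

```bash
python3 - <<'E'
from plan import *
p,dd=cams.camera("scene");cv2.imwrite("pics/s10.png",cv2.resize(p[80:280,370:570],None,fx=3,fy=3))
W=tocase(cloud("scene",dd));W=W[dd.ravel()>0]
s=W[(W[:,2]>.09)&(W[:,0]>.05)&(W[:,0]<.24)&(W[:,1]<-.12)&(W[:,1]>-.18)]
for z in np.arange(.1,.32,.03):
    q=s[abs(s[:,2]-z)<.006]
    if len(q)>5:print("lid",z.round(2),len(q),np.percentile(q[:,0],[1,99]).round(3))
E
```

```text
toolz [-0.0143  0.0379 -0.9992]
tip case [ 0.1628 -0.0005  0.2885] clock 13.4 [-0.2  0.4 -0.1]
lid 0.1 99 [0.051 0.173]
lid 0.13 78 [0.109 0.172]
lid 0.16 91 [0.105 0.166]
lid 0.19 98 [0.101 0.163]
lid 0.22 111 [0.098 0.159]
lid 0.25 112 [0.096 0.156]
lid 0.28 129 [0.092 0.152]
lid 0.31 506 [0.101 0.15 ]
```

View pics/s10.png

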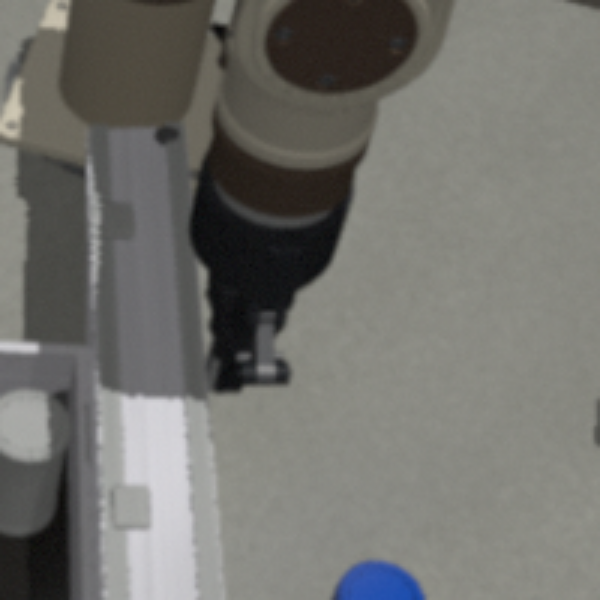

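The lid is following, now at about 82°. The arc continues.

>>> send_rows([
  [-0.015,-0.001,-0.003,0],
  [-0.019,-0.001,-0.002,0],
  [-0.019,-0.001,0,0],
  [-0.019,-0.001,0.001,0],
  [-0.019,-0.001,0.003,0],
  [-0.019,-0.001,0.005,0],
  [-0.018,-0.001,0.006,0],
  [-0.018,-0.001,0.008,0],
  [0,0,0,0],
])

```text
clock: 14.35
eef_pos: [0.5384, 0.0085, 0.2245]
tool_rot: [0.57, 0.822, 0.01, -0.018]
ft_force: [0.1, -0.1, -1.2]
grip_width: 0.0
```

```bash
cat > lid.py <<'E'
from plan import *
def lidang(name):
    p,dd=cams.camera("scene");cv2.imwrite(name,p)
    W=tocase(cloud("scene",dd));m=dd.ravel()>0;W=W[m]
    s=W[(W[:,2]>.09)&(W[:,0]>-.16)&(W[:,0]<.17)&(W[:,1]<-.08)&(W[:,1]>-.17)]
    # outer face: distance .062 from hinge
    best=None
    for th in np.arange(-3,95,.5):
        t=np.radians(th);n=np.array([np.sin(t),np.cos(t)])
        k=(abs((s[:,[0,2]]-[.1155,.07])@n-.062)<.0025).sum()
        if best is None or k>best[0]:best=(k,th)
    print("lid deg (inliers, angle)",best,"of",len(s))
E
python3 - <<'E'
from lid import *
lidang("pics/s11.png");print(tocase(o["eef_pos"]),o["joint_pos"])
E
```

```text
toolz [-0.018   0.0378 -0.9991]
tip case [ 0.0181 -0.0023  0.2625] clock 14.35 [ 0.1 -0.1 -1.2]
lid deg (inliers, angle) (np.int64(3895), np.float64(43.5)) of 5189
[ 0.01968633 -0.00202444  0.22452494] [-0.00788297  0.32495773  0.18836508  1.45253835  0.03767414  1.20392139]
```

View pics/s11.png

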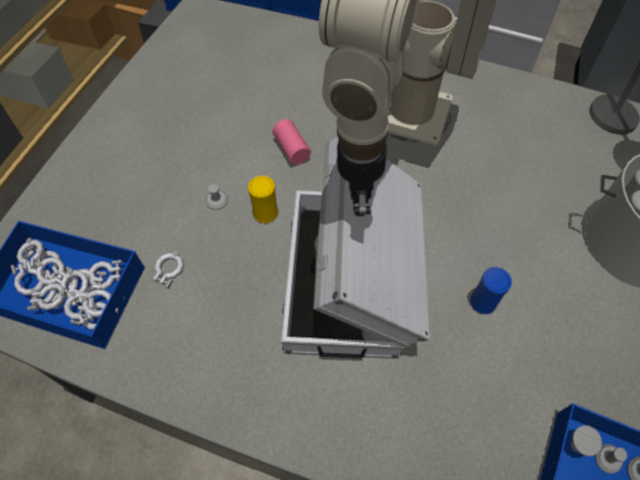

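>>> send_rows([
  [-0.017,-0.001,0.009,0],
  [-0.016,-0.001,0.011,0],
  [-0.015,-0.001,0.012,0],
  [-0.014,-0.001,0.013,0],
  [-0.013,-0.001,0.014,0],
  [-0.009,-0.001,0.012,0],
  [-0.008,-0.001,0.013,0],
  [0,0,0,0],
])

```text
clock: 15.2
eef_pos: [0.5618, -0.0754, 0.135]
tool_rot: [0.569, 0.822, 0.01, -0.02]
ft_force: [-0.7, 1.0, -1.2]
grip_width: -0.0002
```

```bash
python3 - <<'E'
from lid import *
lidang("pics/s12.png")
E
```

```text
toolz [-0.0207  0.0395 -0.999 ]
tip case [-0.069  -0.0011  0.173 ] clock 15.2 [-0.7  1.  -1.2]
lid deg (inliers, angle) (np.int64(4846), np.float64(10.0)) of 5732
```

>>> send_rows([
  [-0.005,0,0.008,0],
  [-0.004,0,0.008,0],
  [-0.003,0,0.007,0],
  [-0.002,0,0.006,0],
  [-0.001,0,0.005,0],
  [-0.001,0,0.004,0],
  [0,0,0,0],
  [0,0,0,0],
])

```text
clock: 16.05
eef_pos: [0.5685, -0.0877, 0.0993]
tool_rot: [0.568, 0.823, 0.012, -0.018]
ft_force: [0.0, 0.1, 1.0]
grip_width: -0.0
```

```bash
python3 - <<'E'
from lid import *
lidang("pics/s13.png")
E
```

```text
toolz [-0.0158  0.0397 -0.9991]
tip case [-0.0826 -0.0039  0.1373] clock 16.05 [0.  0.1 1. ]
lid deg (inliers, angle) (np.int64(4804), np.float64(0.0)) of 5565
```

View pics/s13.png

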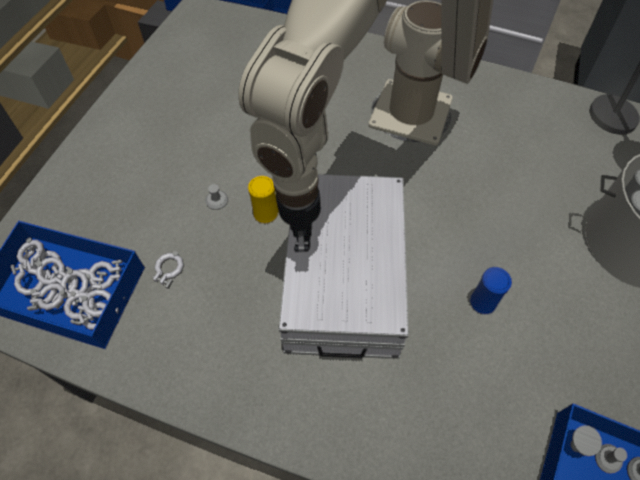

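The lid looks shut: in the scene view its top face lies flat on the case. I'll press gently until the force rises to confirm it.

>>> send_rows([
  [0,0,0.001,0],
  [0,0,0.001,0],
  [0,0,0.001,0],
  [0,0,0,0],
])

```text
clock: 16.5
eef_pos: [0.5689, -0.0877, 0.0985]
tool_rot: [0.568, 0.823, 0.012, -0.017]
ft_force: [-2.2, 0.2, 9.2]
grip_width: -0.0001
```

>>> send_rows([
  [0,0,0.001,0],
  [0,0,0.001,0],
  [0,0,0,0],
])

```text
clock: 16.8
eef_pos: [0.569, -0.0877, 0.0984]
tool_rot: [0.568, 0.823, 0.012, -0.016]
ft_force: [-6.8, 0.5, 18.4]
grip_width: -0.0003
```

>>> send_rows([
  [0,0,-0.005,0],
  [0,0,-0.02,0],
  [0,0,-0.04,0],
  [0,0,-0.04,0],
  [0,0,-0.04,0],
  [0,0,-0.03,0],
  [0,0,0,0],
  [0,0,0,0],
  [0,0,0,0],
  [0,0,0,0],
  [0,0,0,0],
])

```text
clock: 17.9
eef_pos: [0.5707, -0.0944, 0.2678]
tool_rot: [0.568, 0.823, 0.011, -0.019]
ft_force: [0.0, -0.5, -0.3]
grip_width: -0.0002
```

```bash
python3 - <<'E'
from lid import *
lidang("pics/s14.png")
p,d=cams.camera("top");cv2.imwrite("pics/t14.png",p)
p,dd=cams.camera("scene");W=tocase(cloud("scene",dd));W=W[dd.ravel()>0]
s=W[(W[:,2]>.11)&(W[:,2]<.15)&(W[:,0]>-.1)&(W[:,0]<.1)&(abs(W[:,1])<.16)]
q=np.linalg.lstsq(np.c_[s[:,:2],np.ones(len(s))],s[:,2],rcond=None)[0];print("plane",q,s[:,0].min(),s[:,0].max())
E
```

```text
toolz [-0.0181  0.0398 -0.999 ]
tip case [-0.0898 -0.0042  0.3058] clock 17.9 [ 0.  -0.5 -0.3]
lid deg (inliers, angle) (np.int64(4767), np.float64(0.0)) of 5575
plane [ 0.00100318 -0.0023902   0.13127078] -0.09999137717989844 0.09999153921704375
```

View pics/s14.png

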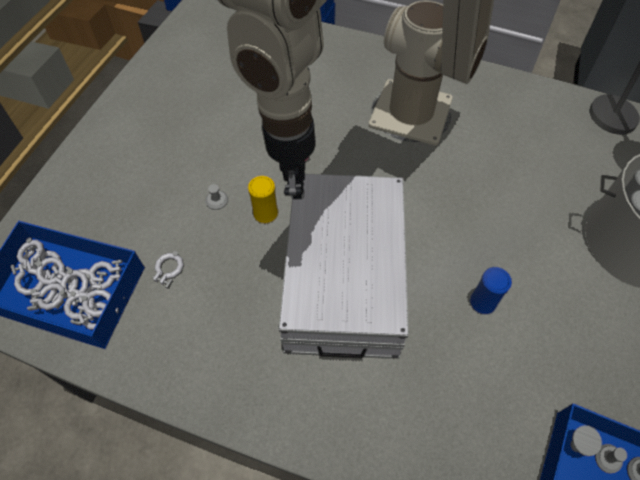

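The scene view shows the lid flat and shut: its slope is about 0.001 and its top is at 131 mm. The flange at (215,197) and the clamp at (168,268) are where they started, and the arm is clear with its tip at z≈0.31 m. I'm handing in the job.

```bash
python3 -c "
from workcell import order
print(order.job_done())"
```

```text
the job is handed in; nothing more can be done
None
```

The leaning canister is back upright on the case floor, the lid is shut, and I handed the job in at about 18 s of the 58 s allowed. The hand-in gives no verdict.

**Canister:** I pushed its top back with the shut fingertips until it stood by itself at about (-36, 15) mm in the case frame. Its top disc measured a slope under 0.02 while the lid was still open.

**Lid:** I pushed it over from behind along its arc, at roughly 0.9 rad/s on average by the angles measured between batches. I then pressed until it stopped giving, at 18 N. It measured 0° with a top-face slope of about 0.001 and the top face at 131 mm (132 mm nominal).

**Bench parts and arm:** The clamp and flange look unmoved in the last picture. The arm is clear, with the fingertips at about 0.31 m and no contact force.

**Setbacks and disagreements:**
- **First push:** It missed because the real fingertips end about 38 mm short of the reported TCP, so they passed above the canister without touching it. I measured the offset from depth and corrected for it.
- **Joint 6:** It reached its range end (3.14 rad) while crossing behind the lid, which left a tilt of about 2.4°. I turned the tool a quarter turn and carried on with that tilt.
- **Not checked:** I could not see the three canisters once the lid was shut. No contact with them was felt or expected.

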